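Press the glued bag base and set the timer

ROBOT

A 6-joint arm with a two-finger parallel gripper is mounted at the origin on the work surface. World frame = base frame: x ahead of the robot, y to its left, z up, the work surface at z = 0. Lengths are in m, angles in rad, forces in N, time in s.
With the tool pointing down it reaches from about 0.3 to 0.775 m from the base axis. Payload 14.6 kg.
Tool frame: the origin (TCP) lies between the finger pads; the fingertips stand 22 mm ahead of it and the grasp point (between the pads) lies 3 mm ahead of it; z points along the fingers, y is the line along which they close (so a half turn about z gives the same grasp; the last joint's range is limited). The gripper opens to 94 mm and grips with 3 to 60 N. Pads are 16 mm wide; open, the fingers measure 119 mm over their backs; the gripper's body (75 mm by 177 mm) begins 78 mm behind the grasp point.
Start: joints at [-1.258, 0.3, 1.521, -0, 1.321, -0.067], TCP at [0.204, -0.511, 0.227] pointing down, gripper open.
Joint ranges: [-3.03, 3.03], [-0.79, 2.21], [0.23, 2.52], [-1.04, 4.18], [0, 3.07], [-2.55, 2.55]. Speed limits (rad/s): [2.22, 2.22, 2.57, 3.14, 3.14, 3.14].

INTERFACE

Orientations are given as a unit quaternion [x, y, z, w].
In Python, from rig import telemetry, vision, r gives the robot as it stands.
- The arm moves only by the shell command python3 -m crank 'ROWS'. ROWS is JSON, a list of rows, each a list of 7 numbers: the shift along the world's x, y, z in mm, then the turn, a rotation vector about the world's x, y, z in rad, then the finger opening in mm, from 0 to 94. A call has 1 to 8 rows; each row is the pose to reach, as a shift and turn from the pose commanded when the call began; what a row does not reach only later rows make up. A row lasts 1/8 s, in which the tool goes at most 62.5 mm and 10.7 degrees, less where a joint would pass 70% of its speed; a pose out of reach is approached as far as the arm can. A call with a gripper value outside its range is refused whole. The fingers move at their own pace and stop on an object; the grip force is fixed at half the most. Time passes only in rows, so rows that repeat a pose let the fingers close. It gives the time, the measured TCP pose, the force, the opening and the grip force at its end, in the units of the state.
- telemetry.get_state(): the state, without advancing time (a new reading comes with each control period).
- vision.grab_frame(name): name is "scene" or "top" or "wrist"; returns the picture (400x640x3 uint8, red, green, blue); there is no depth.
- vision.camera_info(name): a dict with "vfov" (degrees; the focal length in pixels is half the picture's height over the tangent of half this angle, whatever the lens; pixels are square), "cx", "cy" (the principal point, pixels), "k1" (the pictures are not rectified: a ray, as slopes to the right and down, at radius r is drawn at 1 + k1 r^2 times it, then the intrinsics apply), "position" and "orientation" of the camera in the world. Camera axes: x right, y down, z forward; pixel columns grow to the right and rows downward; lengths in m; the calibration is good to about 2 mm. A picture is of the moment at which its call begins: read the wrist's pose just before it. camera_info takes no time and is no camera call; for the wrist camera it gives the pose at the moment of the call.
- r.finish_job(): hands the job in; it is judged then, once.
The state is a dict: "t": time; "joint_positions": joint angles; "dq": joint speeds; "joint_torque": joint torques, N m; "eef_pos": TCP position; "tcp_rot": TCP orientation; "wrist_force": force on the tool from outside, world axes, zero at the start; "ft_torque": the same for the moment, N m; "finger_gap": opening from 0.0 (shut) to 1.0 (fully open); "grip_force": force on a finger pad.
Only numpy, scipy, OpenCV 4.12 (cv2) and the standard library are available. Lean on these libraries where they do the work, as an engineer would, in place of code of your own. Each camera call takes 0.05 s, during which the arm holds its last target. There are 200 camera calls.

TASK

The glued bag base, packed between its two pressing boards, stands out of the front of the bench press: push the pack fully home against the back stops, wind the press down on it with the T-handle until it is fully tight, then set the countertop timer to 15 minutes. The timer only stands on the desk and its knob is stiff, so press down on it as you turn: it must not spin or slide from its place. Leave everything else on the desk where it is.

Things in the scene. Friction and masses are not known exactly. Their poses are not given: they have to be found in the camera images.
- press: bench screw press, fixed: bed 170 (x) x 220 (y) x 18 mm, steel columns at y = +-95 mm, top plate 130 (x) x 220 mm, 128 to 146 mm above the desk (nuts to 156 mm), overhanging all the bed but 20 mm at the front. Two stop pins stand on the bed at the back, their front at x = +65 mm, y = +-45, tops at 48 mm. Origin: on the desk, below the screw; z up; its front is -x, which faces the robot's right
- pack: glued bag base between two plywood boards: one rigid block 130 (x) x 140 (y) x 32 mm, 0.35 kg, loose on the press's bed (its top at 50 mm), slid only part-way in and a little skew: it stands 30 to 55 mm further out than when home. Home: back edge against both stop pins, centre on the press's origin in plan, front flush with the top plate's front. Origin: centre of its underside
- platen: rubber-faced steel pressing plate of the press, 120 x 156 x 12 mm, on the screw's end between the columns. Origin: centre of its underside, 54 mm above the desk at T-handle joint 0
- tbar (a joint): turn of the press's T-handle and screw in rad, 0 to 4.2, growing clockwise seen from above, which lowers the platen 8 mm per turn. At the start 0 to 0.8; the platen meets the pack near 3.1 and the handle comes to its stop, fully tight (about 45 N), at 4.2. Turning it takes about 0.15 Nm, up to 0.2 once it bites; it stays where it is left
- tbar_hub (a point): centre of the T-handle on top of the press: a level round steel bar 12 mm thick through a hub of 28 mm diameter, black balls of 20 mm diameter centred 72 mm either side; bare bar to grip 20 to 60 mm from the centre. The point is on the screw's axis at mid-height of the bar, 195 mm above the desk at joint 0, 190 mm when tight; x along the bar, z up. Free below the bar down to 152 mm
- timer: white countertop timer, loose, about 0.4 kg, square case 112 x 112 mm, top 43 mm above the desk, with a grey knob in the middle of a 60-minute dial. Origin: centre of its underside; z up. Turned without pressing down, the whole timer spins on the desk instead; 8 to 15 N down on the knob holds it still
- knob (a joint): turn of the timer's knob in rad, clockwise seen from above. 0: pointer to the timer's +x (the side away from the robot, 0 minutes); a minute is 0.1047 rad, so 15 minutes is 1.571, a quarter turn, pointer at the long mark on the timer's -y side. Starts at 0.1 to 0.42; it does not run down. Turning it takes 0.18 Nm and it stays where it is left
- knob_grip (a point): point on the knob's upright axis, 73 mm above the desk; x along the knob's grip bar to its white pointer line, z up. Knob: flange of 62 mm diameter, its upper side 53 mm above the desk; on it, turning with it, a grip bar 52 long x 14 wide, top 77 mm above the desk
- timer_left (a point): corner of the timer's foot, front left: (-50, 50, 4) mm in the timer's frame
- timer_right (a point): corner of the timer's foot, back right: (50, -50, 4) mm in the timer's frame
- glue: plain glue bottle, 48 mm diameter, 135 mm high; origin at the centre of its foot
- cone_a: cone of white thread, 68 mm diameter, 114 mm high; origin at the centre of its foot
- cone_b: cone of blue-green thread, the same size; origin at the centre of its foot
- shears: dressmaker's shears lying flat, 250 mm long, 14 mm high, blades to +x; origin under the pivot
- tape: round white tape-measure case, 60 mm diameter, 20 mm high; origin at the centre of its underside
- cutter: rotary cutter lying flat, 180 mm long, 18 mm high, steel wheel to +x; origin under its middle
- dish: steel pin dish, 90 mm diameter, 28 mm high; origin at the centre of its foot
- bobbins: clear box of bobbins 90 x 130 x 26 mm; origin at the centre of its underside
Not all that is in view belongs to the job. What is shaped like the timer but purple is not meant. Of the things that look like the pack, the smaller one is meant.

How it is judged:
By the outcome, as a careful person would: the job done as asked, in the order asked, and still so for the second after the job is handed in, with the robot touching nothing.
It also fails if it takes over 72 s, if anything falls off the work surface, if the arm or the gripper's body presses on something with over 40 N, if the wrist force passes 120 N, or if a joint passes its speed limit or range.

## Working session

There is one attempt and no reset: what is moved stays moved. The work goes in short steps, Python scripts to look and compute and a shell command to move; the robot and the scene stay as the last step left them, time stands still between calls to the robot, and variables do not carry over. Pictures are saved under pics/ and viewed, at most 10 in all, crops included, and the job is handed in when it is done.

```bash
ls; mkdir -p pics
cat > h.py <<'E'
import numpy as np, cv2
from rig import telemetry, vision, r
from scipy.spatial.transform import Rotation as R
def ray(info,u,v):
    f=200/np.tan(np.radians(info["vfov"])/2)
    d=np.array([(u-info["cx"])/f,(v-info["cy"])/f]); s=d.copy()
    for _ in range(20): s=d/(1+info["k1"]*(s@s))
    return np.array(info["position"]), R.from_quat(info["orientation"]).apply([s[0],s[1],1])
def onz(info,u,v,z):
    p,d=ray(info,u,v); return p+d*(z-p[2])/d[2]
def proj(info,P):
    f=200/np.tan(np.radians(info["vfov"])/2)
    c=R.from_quat(info["orientation"]).inv().apply(np.array(P)-info["position"])
    s=c[:2]/c[2]; s=s*(1+info["k1"]*(s@s)); return s*f+[info["cx"],info["cy"]]
def grab(name,fn=None):
    i=vision.camera_info(name); im=vision.grab_frame(name)[:,:,::-1].copy()
    if fn: cv2.imwrite("pics/"+fn,im)
    return i,im
E
python3 - <<'E'
from h import *
a=[grab(n,n+"0.png") for n in("scene","top","wrist")]
for i,_ in a: print(i)
cv2.imwrite("pics/st.png",cv2.resize(np.vstack([a[0][1]]),None,fx=1.25,fy=1.25))
cv2.imwrite("pics/top1.png",cv2.resize(a[1][1],None,fx=1.25,fy=1.25))
print(telemetry.get_state())
E
```

```text
pics
{'vfov': 45.2594883928452, 'cx': 319.0102289094543, 'cy': 197.76564993590816, 'k1': -0.019860091618351398, 'position': array([ 1.54271068, -0.49769323,  0.99265948]), 'orientation': array([ 0.75946712,  0.46542971, -0.23861878, -0.386841  ])}
{'vfov': 46.56429808203201, 'cx': 312.5441556076115, 'cy': 192.89194435784006, 'k1': -0.0911017150450324, 'position': array([0.38719931, 0.02739508, 1.58445138]), 'orientation': array([-0.6963634 ,  0.7164969 , -0.02946859,  0.02901386])}
{'vfov': 70.3403897827394, 'cx': 318.710165559763, 'cy': 197.1919973975018, 'k1': -0.02013866379537352, 'position': array([ 0.27374004, -0.48277794,  0.38359111]), 'orientation': array([ 0.82081727, -0.5560268 , -0.07328772,  0.10826875])}
{'t': 0.15, 'joint_positions': array([-1.25757759e+00,  3.00316129e-01,  1.52142520e+00,  7.11976830e-06,
        1.32069871e+00, -6.66162831e-02]), 'dq': array([-0.0011921 , -0.00138697, -0.00070899,  0.00032772,  0.00125123,
       -0.00083899]), 'joint_torque': array([ 2.35425096e-04, -5.31957221e+01, -3.52819240e+01,  7.08109536e-02,
        2.35904614e-02, -6.85135933e-05]), 'eef_pos': array([ 0.20385818, -0.51063512,  0.22703728]), 'tcp_rot': array([ 9.82019889e-01,  1.88777006e-01, -4.86865092e-05, -4.20896371e-04]), 'wrist_force': array([ 0.10695305, -0.33735884,  0.51914311]), 'ft_torque': array([ 0.01330087, -0.00666584,  0.00394864]), 'grip_force': 0.0, 'finger_gap': 0.9968921843854438}
```

View pics/st.png

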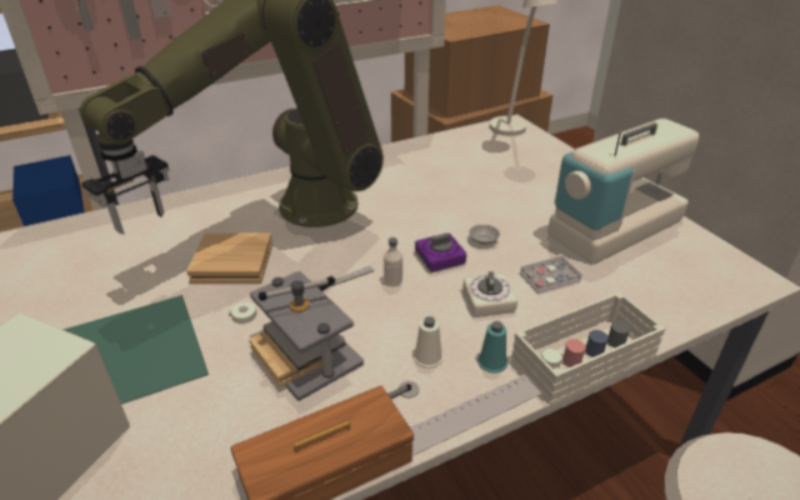

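View pics/top1.png

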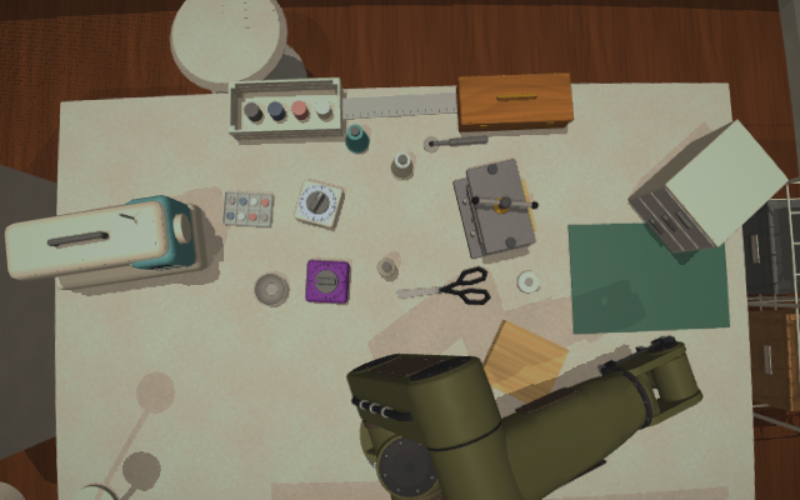

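The top view (800x500) has +x up and +y left. Candidates for the pack: the block standing out on the right of the press at (532,212), and the larger loose boards at (525,362). I choose the one in the press. Candidates for the timer: white at (320,203) and purple at (327,282). I choose the white one. Next I check both in a close crop.

Run:
```python
from h import *
im=cv2.imread("pics/top0.png")
a=cv2.resize(im[115:220,355:440],None,fx=5,fy=5,interpolation=cv2.INTER_CUBIC)
b=cv2.resize(im[135:190,225:285],None,fx=5,fy=5,interpolation=cv2.INTER_CUBIC)
c=np.zeros((525,425+300,3),np.uint8); c[:,:425]=a; c[:275,425:]=b
cv2.imwrite("pics/c1.png",c)
s=cv2.imread("pics/scene0.png")
cv2.imwrite("pics/c2.png",cv2.resize(s[210:325,190:310],None,fx=5,fy=5,interpolation=cv2.INTER_CUBIC))
```

```text
(no output)
```

View pics/c1.png

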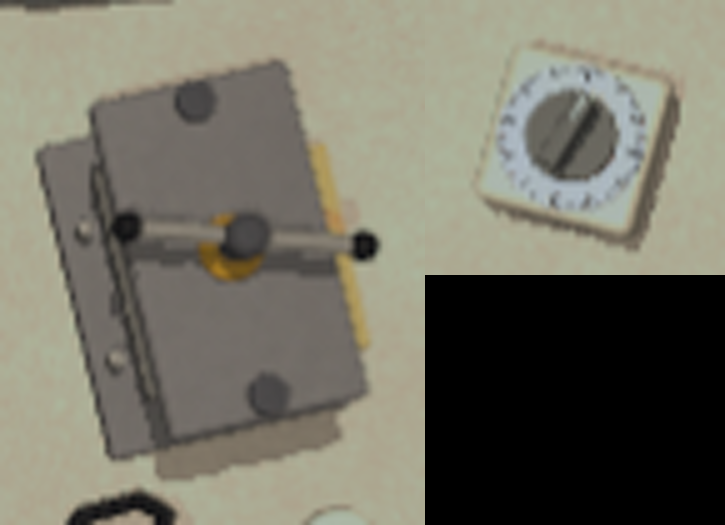

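View pics/c2.png

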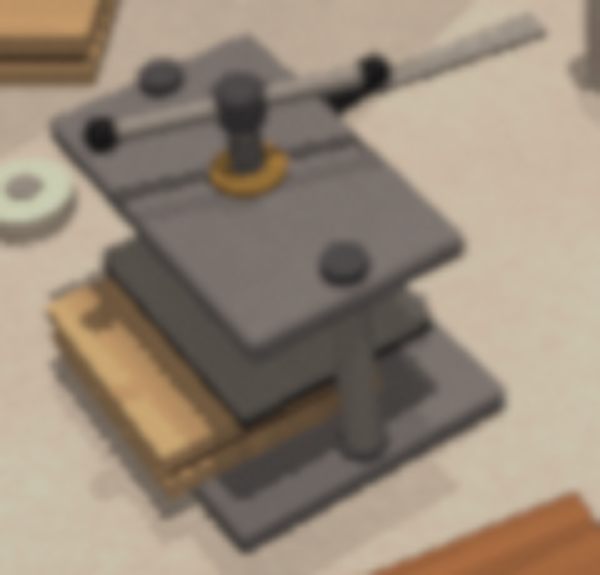

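The left crop shows the press with its front to the right: the wooden pack's front edge runs (318,143)-(368,347), the pins are at (85,232) and (117,360), and the T-bar balls are at (127,227) and (365,244). The timer is white, with its knob centre at (572,135) and pointer at about (580,100). The scene crop shows the pack under the platen, standing out toward (100,370).

```bash
cat > m.py <<'E'
from h import *
im=cv2.imread("pics/top0.png"); sc=cv2.imread("pics/scene0.png")
import pickle
ti=vision.camera_info("top"); si=vision.camera_info("scene")
T=lambda x,y,z: onz(ti,355+(x-2)/5,115+(y-2)/5,z)[:2]*1000
U=lambda x,y,z: onz(ti,225+(x-427)/5,135+(y-2)/5,z)[:2]*1000
S=lambda x,y,z: onz(si,190+(x-2)/5,210+(y-2)/5,z)[:2]*1000
np.set_printoptions(precision=1,suppress=True)
c=[T(*p,.146) for p in[(93,105),(283,62),(367,390),(170,440)]]; print("plate",*c,"mean",np.mean(c,0))
ax=(c[3]-c[0]+c[2]-c[1]); print("press +y axis ang", np.degrees(np.arctan2(*(-ax)[::-1])))
print("nuts",T(195,101,.156),T(268,395,.156),"mid",(T(195,101,.156)+T(268,395,.156))/2)
print("pins",T(85,232,.048),T(117,360,.048))
print("balls",T(127,227,.195),T(365,244,.195),"S",S(101,134,.195),S(374,71,.195))
print("pack front",T(318,143,.05),T(368,347,.05),"S",S(55,300,.05),S(168,462,.05))
print("Splate",S(55,125,.146),S(460,245,.146),S(258,350,.146),S(245,38,.146))
hs=cv2.cvtColor(im,cv2.COLOR_BGR2HSV)
# timer case: bright low-sat region near
m=np.zeros(im.shape[:2],np.uint8); 
print("timer corners",*[U(*p,.043) for p in[(532,42),(678,82),(637,236),(480,188)]],"mean",np.mean([U(*p,.043) for p in[(532,42),(678,82),(637,236),(480,188)]],0))
print("knob",U(572,135,.053),"ptr",U(582,100,.077), "bar",U(596,103,.077),U(560,172,.077))
E
python3 m.py
```

```text
plate [ 681.8 -171.2] [ 706.5 -292.9] [ 497.1 -335.7] [ 469.5 -210.6] mean [ 588.7 -252.6]
press +y axis ang 11.027088361739343
nuts [ 680.7 -233.9] [ 495.  -271.1] mid [ 587.8 -252.5]
pins [ 615.9 -175.8] [ 529.4 -193.7]
balls [ 596.3 -181.9] [ 582.2 -326.6] S [ 583.4 -325.4] [ 599.3 -182.1]
pack front [ 671.8 -335.2] [ 533.2 -362. ] S [ 535.5 -357.9] [ 678.1 -338.4]
Splate [ 505.7 -335.1] [ 693.3 -175.9] [ 716.9 -293.2] [ 479.9 -217.3]
timer corners [689.9 243.8] [659.6 145.9] [556.5 175.5] [591.9 280.2] mean [624.5 211.3]
knob [624.3 216.6] ptr [643.6 206.6] bar [641.3 197.5] [596.3 221.9]
```

```bash
cat >> h.py <<'E'
np.set_printoptions(precision=3,suppress=True)
def delta(pos,Rt):
    s=telemetry.get_state(); Rc=R.from_quat(s["tcp_rot"])
    print("shift mm",(np.array(pos)-np.array(s["eef_pos"])*1000).round(1),"turn",(Rt*Rc.inv()).as_rotvec().round(3))
def tool(yaw_x,axis=(1,0,0),tilt=0): # tool down, x axis at yaw, then tilted
    a=np.array(axis,float); a/=np.linalg.norm(a)
    return R.from_rotvec(a*np.radians(tilt))*R.from_euler("z",yaw_x,degrees=True)*R.from_quat([1,0,0,0])
def st():
    s=telemetry.get_state(); Rc=R.from_quat(s["tcp_rot"]).as_matrix()
    print("t",s["t"],"p",np.array(s["eef_pos"])*1000,"x",Rc[:,0],"z",Rc[:,2],"F",s["wrist_force"],"q",s["joint_positions"])
E
python3 -c "
from h import *
st(); delta([617,-395,200],tool(101.3,(.981,.196,0),30)); delta([617,-395,51],tool(101.3,(.981,.196,0),30))"
```

```text
t 0.15 p [ 203.858 -510.635  227.037] x [0.929 0.371 0.   ] z [-0.     0.001 -1.   ] F [ 0.107 -0.337  0.519] q [-1.258  0.3    1.521  0.     1.321 -0.067]
shift mm [413.1 115.6 -27. ] turn [ 0.498 -0.271  1.354]
shift mm [ 413.1  115.6 -176. ] turn [ 0.498 -0.271  1.354]
```

```bash
python3 -m crank '[[50,15,0,0.06,-0.03,0.17,94],[100,30,0,0.12,-0.07,0.34,94],[155,45,0,0.19,-0.1,0.5,94],[205,60,0,0.25,-0.135,0.68,94],[260,75,-5,0.31,-0.17,0.85,94],[310,90,-10,0.37,-0.2,1.02,94],[360,103,-20,0.44,-0.24,1.19,94],[413,116,-27,0.498,-0.271,1.354,94]]'; python3 -c "
from h import *
st(); delta([617,-395,51],tool(101.3,(.981,.196,0),30))"
```

```text
t: 1.15
eef_pos: [0.6061, -0.3985, 0.2016]
tcp_rot: [0.628, 0.735, 0.161, -0.196]
wrist_force: [0.1, -0.3, 0.8]
finger_gap: 1.001
grip_force: 0.0
t 1.15 p [ 606.135 -398.521  201.585] x [-0.133  0.861  0.491] z [-0.086  0.484 -0.871] F [ 0.083 -0.254  0.753] q [-0.736  1.034  0.491  0.339  2.014 -0.808]
shift mm [  10.9    3.5 -150.6] turn [ 0.012 -0.008  0.038]
```

```bash
python3 -m crank '[[0,0,0,0,0,0,94],[0,0,-25,0,0,0,94],[0,0,-50,0,0,0,94],[0,0,-75,0,0,0,94],[0,0,-100,0,0,0,94],[0,0,-125,0,0,0,94],[0,0,-149,0,0,0,94],[0,0,-149,0,0,0,94]]'
python3 - <<'E'
from h import *
st(); delta([617,-395,51],tool(101.3,(.981,.196,0),30))
i,im=grab("scene"); j,w=grab("wrist")
c=np.hstack([cv2.resize(im[190:330,150:310],None,fx=2.5,fy=2.5),cv2.resize(w,(400,250))[:,:]if 0 else cv2.copyMakeBorder(cv2.resize(w,(400,250)),0,100,0,0,0)])
cv2.imwrite("pics/p1.png",c)
E
```

```text
t: 2.15
eef_pos: [0.6041, -0.3991, 0.0516]
tcp_rot: [0.631, 0.733, 0.161, -0.197]
wrist_force: [-0.4, 1.0, 0.5]
finger_gap: 1.001
grip_force: 0.0
t 2.15 p [ 604.051 -399.097   51.65 ] x [-0.127  0.862  0.491] z [-0.086  0.484 -0.871] F [-0.44   1.026  0.517] q [-0.738  1.128  0.656  0.311  1.768 -0.891]
shift mm [12.9  4.1 -0.6] turn [ 0.012 -0.01   0.044]
```

View pics/p1.png

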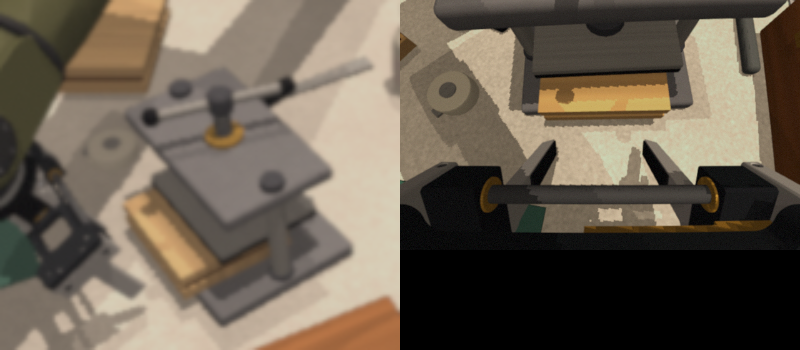

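The scene crop shows the gripper low in front of the press. The wrist view shows the pack's front edge from (538,110) to (670,106), lying between the two open fingers at (550,150) and (650,150). I refine the pose from the wrist picture.

Run:
```python
from h import *
j,w=grab("wrist","w2.png")
hs=cv2.cvtColor(w,cv2.COLOR_BGR2HSV)
m=cv2.inRange(hs,(10,90,90),(25,255,255)); m[:100]=0;m[230:]=0;m[:,:190]=0;m[:,450:]=0
n,l,s,c=cv2.connectedComponentsWithStats(m); k=1+s[1:,4].argmax(); print(s[k])
cn=cv2.findContours((l==k).astype(np.uint8),0,2)[0][0]
q=cv2.approxPolyDP(cn,4,True)[:,0]; print(q.tolist())
C=np.array([588.5,-253]);u=np.array([-.196,.981]);v=np.array([-.981,-.196])
for p in q:
    P=onz(j,*p,.05)[:2]*1000; print(p,P,"press",(P-C)@u,(P-C)@v)
cv2.imwrite("pics/w2c.png",cv2.resize(w[100:240,170:480],None,fx=2.5,fy=2.5))
```

```text
[  220   117   213    76 13368]
[[425, 121], [412, 117], [225, 126], [220, 179], [362, 178], [363, 182], [225, 183], [235, 192], [278, 191], [235, 192], [253, 187], [416, 188], [432, 174]]
[425 121] [ 664.325 -301.273] press -62.21752613894887 -64.92300556602002
[412 117] [ 655.173 -299.558] press -58.74142577399481 -56.28111189289714
[225 126] [ 527.543 -325.724] press -59.39440580911857 74.05309065242858
[220 179] [ 533.345 -363.911] press -97.99356736439104 75.84580254030837
[362 178] [ 625.89  -349.155] press -101.6564278131191 -17.833279085063428
[363 182] [ 626.857 -351.788] press -104.4284324215391 -18.26538466340242
[225 183] [ 537.286 -366.107] press -100.92029173755354 72.41040713971668
[235 192] [ 545.221 -371.108] press -107.38111725062483 65.60631028473266
[278 191] [ 572.908 -366.203] press -107.99655166374087 37.483636450642024
[235 192] [ 545.221 -371.108] press -107.38111725062483 65.60631028473266
[253 187] [ 556.177 -366.007] press -104.52481048218232 53.85869035328848
[416 188] [ 661.461 -350.63 ] press -110.0756787798102 -52.43895943853243
[432 174] [ 671.247 -339.415] press -100.99126776986495 -64.23801873373344
```

View pics/w2c.png

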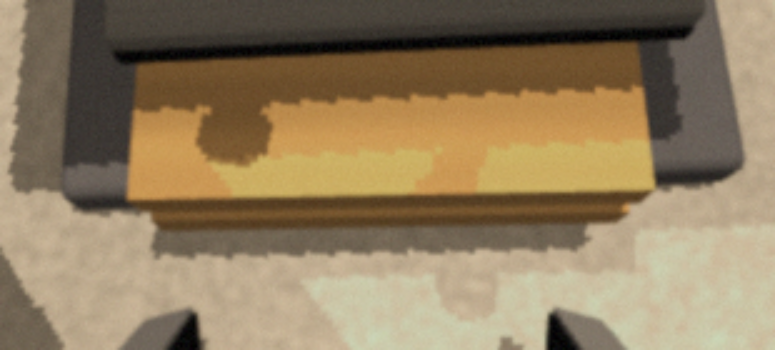

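The crop shows the pack's front edge from (128,200) to (653,190), and the bed's corners at about (65,205) and (743,178). The pack sits a little left of the bed's middle.

Run:
```python
from h import *
j=vision.camera_info("wrist")
C=np.array([588.5,-253]);u=np.array([-.196,.981]);v=np.array([-.981,-.196])
def f(n,x,y,z):
    P=onz(j,170+x/2.5,100+y/2.5,z)[:2]*1000; print(n,P,"press",(P-C)@u,(P-C)@v)
f("bedLedge",65,185,.018);f("bedRedge",743,160,.018);f("bedfrontL",90,209,.018);f("bedfrontR",715,184,.018)
f("packL",128,199,.05);f("packR",654,190,.05);f("platL",110,50,.054);f("platR",700,20,.054)
```

```text
bedLedge [ 500.077 -354.426] press -82.16754544999796 106.62236374905534
bedRedge [ 710.097 -314.   ] press -83.67361628437868 -107.3308745406269
bedfrontL [ 509.915 -360.908] press -90.4546944195463 98.2413950322499
bedfrontR [ 701.592 -323.382] press -91.21073865533532 -97.14801914316772
packL [ 534.228 -364.203] press -98.45230102055326 75.0368719632063
packR [ 671.46  -340.744] press -102.33723823498559 -64.1860263901044
platL [ 520.736 -324.209] press -56.57418482513337 80.43373319487851
platR [ 679.94  -290.873] press -55.07587217945712 -82.2791032209735
```

```bash
python3 -m crank '[[3,10,0,0.012,-0.01,0.044,94],[5,19,0,0.012,-0.01,0.044,94],[5,19,0,0.012,-0.01,0.044,94],[5,19,0,0.012,-0.01,0.044,94]]'; python3 -c "
from h import *
st(); delta([608.7,-379.6,51],tool(101.3,(.981,.196,0),30));delta([604.4,-332.5,51],tool(101.3,(.981,.196,0),30))"
```

```text
t: 2.8
eef_pos: [0.6099, -0.3805, 0.0542]
tcp_rot: [0.612, 0.748, 0.164, -0.198]
wrist_force: [-0.1, 0.5, 0.6]
finger_gap: 0.999
grip_force: 0.0
t 2.8 p [ 609.894 -380.536   54.182] x [-0.172  0.85   0.497] z [-0.096  0.488 -0.868] F [-0.052  0.501  0.626] q [-0.715  1.112  0.683  0.316  1.762 -0.919]
shift mm [-1.2  0.9 -3.2] turn [ 0.003  0.003 -0.001]
shift mm [-5.5 48.  -3.2] turn [ 0.003  0.003 -0.001]
```

Aligned. I push toward home and slightly sideways, a little short of the end first.

```bash
python3 -m crank '[[-1,6,-3,0,0,0,94],[-2,12,-3,0,0,0,94],[-2,18,-3,0,0,0,94],[-3,24,-3,0,0,0,94],[-4,30,-3,0,0,0,94],[-4,35,-3,0,0,0,94],[-5,40,-3,0,0,0,94],[-5,40,-3,0,0,0,94]]'
python3 - <<'E'
from h import *
st(); delta([604.4,-332.5,51],tool(101.3,(.981,.196,0),30))
j,w=grab("wrist","w3.png")
cv2.imwrite("pics/w3c.png",cv2.resize(w[40:240,120:520],None,fx=2,fy=2))
E
```

```text
t: 3.8
eef_pos: [0.6049, -0.3401, 0.0511]
tcp_rot: [0.612, 0.748, 0.164, -0.199]
wrist_force: [-0.3, -0.9, 0.1]
finger_gap: 1.0
grip_force: 0.0
t 3.8 p [ 604.895 -340.085   51.139] x [-0.172  0.85   0.498] z [-0.096  0.488 -0.867] F [-0.255 -0.933  0.114] q [-0.68   1.032  0.841  0.327  1.678 -0.912]
shift mm [-0.5  7.6 -0.1] turn [ 0.002  0.003 -0.001]
```

View pics/w3c.png

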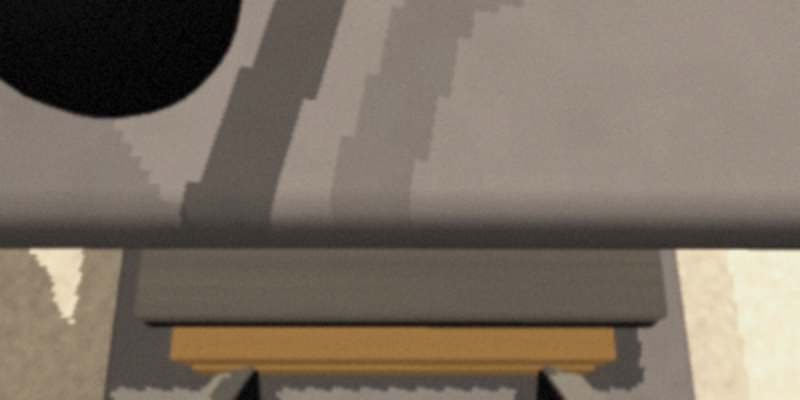

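The view shows the pack square with the platen. Its edge runs from 170 to 615 at row 360 and the platen from 135 to 665, so it sits about 2.5 mm left. I push on with a slight drift to the right.

```bash
python3 -m crank '[[0,2,0,0,0,0,94],[1,4,0,0,0,0,94],[1,5,0,0,0,0,94],[1,6,0,0,0,0,94],[1,7,0,0,0,0,94],[1,7,0,0,0,0,94]]'; python3 -c "
from h import *
st()"
```

```text
t: 4.6
eef_pos: [0.6057, -0.3347, 0.0512]
tcp_rot: [0.613, 0.748, 0.163, -0.197]
wrist_force: [-0.3, -10.2, 0.7]
finger_gap: 0.998
grip_force: 4.5
t 4.6 p [ 605.711 -334.702   51.171] x [-0.171  0.852  0.495] z [-0.095  0.486 -0.869] F [ -0.267 -10.186   0.726] q [-0.674  1.023  0.856  0.328  1.667 -0.907]
```

```bash
python3 -m crank '[[0,1,0,0,0,0,94],[0,2,0,0,0,0,94],[0,2,0,0,0,0,94]]'
python3 - <<'E'
from h import *
st(); print(telemetry.get_state()["ft_torque"])
j,w=grab("wrist","w4.png"); C=np.array([588.5,-253]);u=np.array([-.196,.981]);v=np.array([-.981,-.196])
hs=cv2.cvtColor(w,cv2.COLOR_BGR2HSV)
m=cv2.inRange(hs,(10,110,60),(25,255,255)); m[:190]=0;m[228:]=0;m[:,:180]=0;m[:,460:]=0
rows=np.where(m.sum(1)>255*60)[0]; print(rows.min(),rows.max())
for r0 in rows[::3]:
    x=np.where(m[r0])[0]; print(r0,x.min(),x.max(),[(onz(j,q,r0,.05)[:2]*1000-C)@np.c_[u,v] for q in(x.min(),x.max())])
E
```

```text
t: 4.97
eef_pos: [0.6054, -0.3342, 0.0513]
tcp_rot: [0.613, 0.748, 0.163, -0.196]
wrist_force: [-0.5, -17.9, 0.5]
finger_gap: 1.001
grip_force: 8.6
t 4.975 p [ 605.426 -334.197   51.271] x [-0.171  0.853  0.493] z [-0.094  0.484 -0.87 ] F [ -0.483 -17.887   0.54 ] q [-0.673  1.02   0.862  0.327  1.662 -0.906]
[-3.211  0.105  0.647]
212 227
212 205 426 [array([-59.464,  70.746]), array([-59.53 , -68.241])]
215 205 426 [array([-61.38 ,  70.558]), array([-61.449, -68.059])]
218 204 427 [array([-63.286,  71.   ]), array([-63.359, -68.508])]
221 205 427 [array([-65.182,  70.186]), array([-65.258, -68.327])]
224 210 421 [array([-67.065,  66.877]), array([-67.14 , -64.387])]
227 216 414 [array([-68.937,  62.965]), array([-69.009, -59.848])]
```

The pack is home: its front edge is at x' = -65 on both ends, y' +70/-68, with 18 N on the stops. Backing off, then rising while closing the gripper and standing the tool upright.

```bash
python3 -m crank '[[3,-15,0,0,0,0,94],[7,-35,0,0,0,0,94],[13,-65,0,0,0,0,94],[13,-70,40,0,0,0,94],[13,-70,90,-0.12,-0.02,0,60],[13,-70,140,-0.3,-0.06,0,30],[13,-65,190,-0.45,-0.09,0,0],[13,-60,230,-0.51,-0.103,0,0]]'
python3 - <<'E'
from h import *
st(); Rt=tool(101.3); delta([615.4,-298.7,260],Rt)
H=np.array([589.5,-254]); p0=None
for k in range(0,18):
    f=np.radians(-95.5-15*k); e=np.array([np.cos(f),np.sin(f)]); n=np.array([-e[1],e[0]])
    ty=np.radians(11.3); off=6+12.5*abs(n@[np.cos(ty),np.sin(ty)])+8*abs(n@[-np.sin(ty),np.cos(ty)])
    P=H+42*e+off*n; p0=P if p0 is None else p0; print(15*k,P.round(1),(P-np.array([615.4,-298.7])).round(0))
E
```

```text
t: 6.02
eef_pos: [0.6191, -0.39, 0.2846]
tcp_rot: [0.633, 0.774, 0.0, 0.003]
wrist_force: [0.2, -0.4, 0.5]
finger_gap: 0.61
grip_force: 0.0
t 6.025 p [ 619.148 -390.01   284.586] x [-0.199  0.98  -0.004] z [ 0.006 -0.003 -1.   ] F [ 0.176 -0.38   0.518] q [-0.612  0.721  0.774  0.     1.64  -0.813]
shift mm [ -3.7  91.3 -24.6] turn [ 0.003  0.006 -0.003]
0 [ 605.7 -297.8] [-10.   1.]
15 [ 594.3 -300.6] [-21.  -2.]
30 [ 581.7 -300. ] [-34.  -1.]
45 [ 569.2 -295.3] [-46.   3.]
60 [ 558.2 -286.6] [-57.  12.]
75 [ 550.5 -275.1] [-65.  24.]
90 [ 546.  -267.2] [-69.  32.]
105 [ 543.4 -257.4] [-72.  41.]
120 [ 543.4 -246.4] [-72.  52.]
135 [ 546.7 -234.8] [-69.  64.]
150 [ 553.9 -224.1] [-62.  75.]
165 [ 564.1 -215.7] [-51.  83.]
180 [ 573.3 -210.2] [-42.  88.]
195 [ 584.7 -207.4] [-31.  91.]
210 [ 597.3 -208. ] [-18.  91.]
225 [ 609.8 -212.7] [-6. 86.]
240 [ 620.8 -221.4] [ 5. 77.]
255 [ 628.5 -232.9] [13. 66.]
```

```bash
python3 -m crank '[[0,30,0,0,0,0,0],[-2,60,0,0,0,0,0],[-4,91,0,0,0,0,0],[-4,91,0,0,0,0,0],[-4,91,0,0,0,0,0]]'
python3 - <<'E'
from h import *
st()
i,a=grab("top"); j,w=grab("wrist")
c=np.hstack([cv2.resize(a[110:210,350:450],(350,350),interpolation=2),cv2.copyMakeBorder(cv2.resize(w,(448,280)),0,70,0,0,0)])
cv2.imwrite("pics/p5.png",c)
E
```

```text
t: 6.65
eef_pos: [0.6149, -0.3009, 0.2809]
tcp_rot: [0.633, 0.774, 0.001, 0.001]
wrist_force: [-0.6, 0.6, 0.1]
finger_gap: 0.078
grip_force: 0.0
t 6.65 p [ 614.85  -300.919  280.901] x [-0.198  0.98   0.001] z [ 0.002  0.001 -1.   ] F [-0.578  0.565  0.144] q [-0.509  0.59   0.988  0.002  1.562 -0.709]
```

View pics/p5.png

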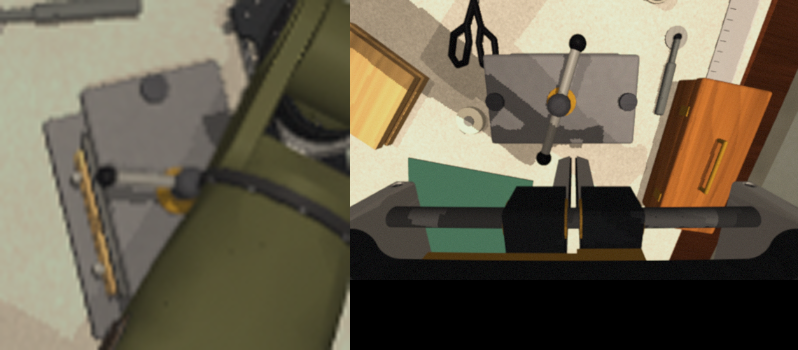

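The top crop shows the pack's edge parallel to the pins. The wrist view shows the T-bar end ball at (543,157) and the closed fingers just right of it, so it is clear to descend. I go down beside the bar.

```bash
python3 -m crank '[[0,1,-30,0,0,0,0],[0,2,-60,0,0,0,0],[0,2,-83,0,0,0,0],[0,2,-83,0,0,0,0]]' && python3 -m crank '[[-5,1,0,0,0,0,0],[-10,1,0,0,0,0,0],[-16,-1,0,0,0,0,0],[-21,-2,0,0,0,0,0],[-28,-2,0,0,0,0,0],[-34,-1,0,0,0,0,0],[-40,1,0,0,0,0,0],[-46,3,0,0,0,0,0]]'; python3 -c "
from h import *
st()"
```

```text
t: 7.25
eef_pos: [0.6142, -0.299, 0.1959]
tcp_rot: [0.634, 0.774, 0.001, -0.001]
wrist_force: [-0.3, -0.3, 1.5]
finger_gap: 0.005
grip_force: 0.0
t: 8.25
eef_pos: [0.5684, -0.2955, 0.1979]
tcp_rot: [0.633, 0.774, 0.001, 0.001]
wrist_force: [3.5, -1.1, 0.0]
finger_gap: 0.004
grip_force: 1.5
t 8.25 p [ 568.398 -295.496  197.948] x [-0.198  0.98   0.   ] z [ 0.002  0.001 -1.   ] F [ 3.503 -1.087  0.018] q [-0.537  0.525  1.275  0.002  1.34  -0.737]
```

```bash
python3 -m crank '[[-6,4,0,0,0,0,0],[-11,9,0,0,0,0,0],[-15,15,0,0,0,0,0],[-19,21,0,0,0,0,0],[-23,29,0,0,0,0,0],[-26,38,0,0,0,0,0],[-26,49,0,0,0,0,0],[-23,61,0,0,0,0,0]]'; python3 -m crank '[[-1,0,0,0,0,0,0],[4,5,0,0,0,0,0],[8,11,0,0,0,0,0],[13,15,0,0,0,0,0],[18,19,0,0,0,0,0]]';  python3 - <<'E'
from h import *
st()
i,a=grab("top"); j,w=grab("wrist")
c=np.hstack([cv2.resize(a[110:210,350:450],(350,350),interpolation=2),cv2.copyMakeBorder(cv2.resize(w,(448,280)),0,70,0,0,0)])
cv2.imwrite("pics/p6.png",c)
E
```

```text
t: 9.25
eef_pos: [0.5452, -0.2345, 0.1979]
tcp_rot: [0.634, 0.774, 0.0, 0.0]
wrist_force: [-0.8, -4.5, -1.1]
finger_gap: 0.006
grip_force: 1.8
t: 9.88
eef_pos: [0.5641, -0.2154, 0.1979]
tcp_rot: [0.633, 0.774, 0.001, 0.0]
wrist_force: [-4.5, -3.9, -0.4]
finger_gap: 0.005
grip_force: 2.2
t 9.875 p [ 564.066 -215.38   197.853] x [-0.198  0.98   0.   ] z [ 0.002  0.001 -1.   ] F [-4.496 -3.864 -0.351] q [-0.426  0.443  1.397  0.001  1.301 -0.626]
```

View pics/p6.png

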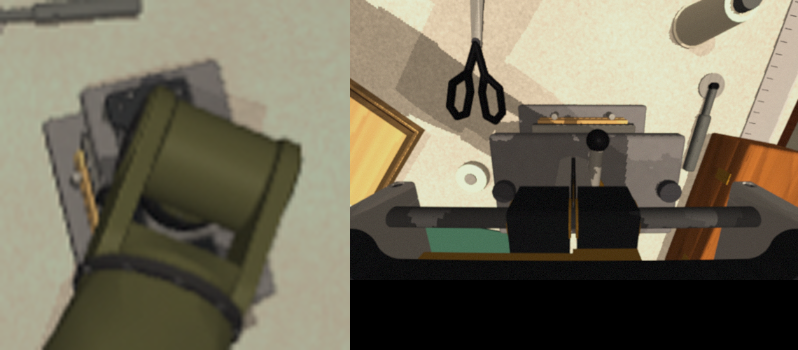

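The wrist view shows the pushed ball at (597,140), ahead of the fingers at (573,170), so the bar has followed for about 165°. I continue carefully to the stop.

```bash
python3 -m crank '[[5,3,0,0,0,0,0],[9,5,0,0,0,0,0],[15,7,0,0,0,0,0],[20,8,0,0,0,0,0]]'; python3 -m crank '[[4,1,0,0,0,0,0],[8,1,0,0,0,0,0],[8,1,0,0,0,0,0]]'
```

```text
t: 10.48
eef_pos: [0.5837, -0.2073, 0.1977]
tcp_rot: [0.633, 0.774, 0.001, -0.0]
wrist_force: [-5.1, -1.2, -0.0]
finger_gap: 0.007
grip_force: 2.1
t: 10.85
eef_pos: [0.592, -0.2062, 0.1977]
tcp_rot: [0.633, 0.774, 0.001, 0.0]
wrist_force: [-2.3, 0.7, -0.8]
finger_gap: 0.005
grip_force: 1.3
```

```bash
python3 -m crank '[[4,0,0,0,0,0,0],[4,0,0,0,0,0,0]]';  python3 -m crank '[[4,-1,0,0,0,0,0],[4,-1,0,0,0,0,0]]'
```

```text
t: 11.1
eef_pos: [0.5961, -0.2064, 0.198]
tcp_rot: [0.633, 0.774, 0.001, 0.001]
wrist_force: [-1.7, 1.6, 0.1]
finger_gap: 0.003
grip_force: 1.4
t: 11.35
eef_pos: [0.6002, -0.2075, 0.198]
tcp_rot: [0.633, 0.774, 0.001, 0.001]
wrist_force: [-1.9, 1.8, -0.7]
finger_gap: 0.005
grip_force: 1.3
```

```bash
python3 -m crank '[[3,-1,0,0,0,0,0],[6,-3,0,0,0,0,0],[6,-3,0,0,0,0,0]]';  python3 -m crank '[[3,-1,0,0,0,0,0],[5,-3,0,0,0,0,0],[5,-3,0,0,0,0,0]]'
```

```text
t: 11.72
eef_pos: [0.6061, -0.2107, 0.1979]
tcp_rot: [0.633, 0.774, 0.001, 0.001]
wrist_force: [-2.2, 0.5, -0.5]
finger_gap: 0.009
grip_force: 1.1
t: 12.1
eef_pos: [0.609, -0.212, 0.1977]
tcp_rot: [0.633, 0.774, 0.0, -0.003]
wrist_force: [-25.6, 12.4, 7.5]
finger_gap: 0.005
grip_force: 13.0
```

The handle came to its stop: 28 N after about 224°. I back off the bar, rise, and move to the timer.

```bash
python3 -m crank '[[-8,5,0,0,0,0,0],[-14,9,0,0,0,0,0],[-14,9,30,0,0,0,0],[-14,9,80,0,0,0,0],[-14,30,102,0,0,0,0],[-14,30,102,0,0,0,0]]'; python3 -m crank '[[0,50,0,0,0,0.11,30],[0,100,0,0,0,0.22,60],[0,150,0,0,0,0.33,60],[0,205,0,0,0,0.44,60],[0,255,0,0,0,0.55,60],[0,310,0,0,0,0.66,60],[0,360,0,0,0,0.77,60],[0,390,0,0,0,0.876,60]]'; python3 -m crank '[[0,0,0,0,0,0,60],[0,0,0,0,0,0,60]]'
python3 - <<'E'
from h import *
st()
i,a=grab("top","t7.png"); j,w=grab("wrist","w7.png")
c=np.hstack([cv2.resize(a[115:220,355:440],(324,400),interpolation=2),cv2.copyMakeBorder(cv2.resize(w,(476,298)),0,102,0,0,0)])
cv2.imwrite("pics/p7.png",c)
E
```

```text
t: 12.85
eef_pos: [0.5974, -0.1829, 0.3018]
tcp_rot: [0.633, 0.774, 0.002, 0.003]
wrist_force: [0.5, 0.3, -0.4]
finger_gap: 0.007
grip_force: 0.0
t: 13.85
eef_pos: [0.5967, 0.2082, 0.298]
tcp_rot: [0.243, 0.97, 0.001, -0.001]
wrist_force: [-0.9, -0.6, 0.2]
finger_gap: 0.638
grip_force: 0.0
t: 14.1
eef_pos: [0.5971, 0.2053, 0.299]
tcp_rot: [0.246, 0.969, 0.001, -0.0]
wrist_force: [-0.0, -1.2, 0.6]
finger_gap: 0.639
grip_force: 0.0
t 14.1 p [597.054 205.317 298.962] x [-0.879  0.478  0.001] z [-0.     0.002 -1.   ] F [-0.031 -1.218  0.639] q [ 0.273  0.449  1.155  0.002  1.537 -0.8  ]
```

View pics/p7.png

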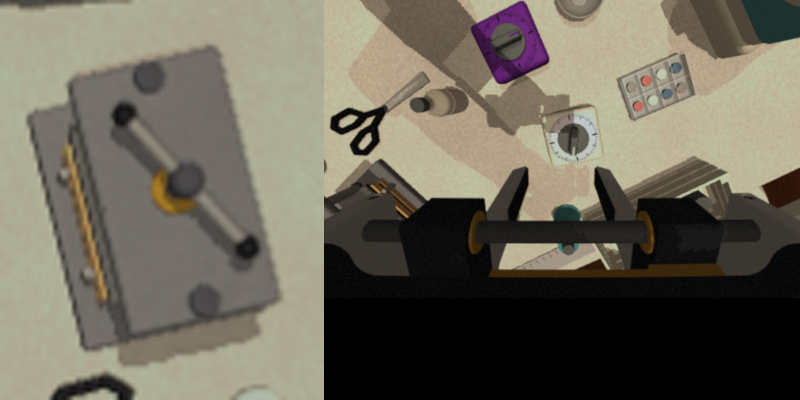

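The top crop shows the T-bar turned to (124,114)-(247,246) and the pack home. The wrist view shows the white timer at (572,137) and the purple decoy at (510,42). I measure the timer numerically from here.

```bash
cat > tm.py <<'E'
from h import *
import sys
def timer(j,w,K0):
    # ortho patch 2px/mm at z=.043 (case) and .077 (bar), centred on K0; +x right, +y up
    def ortho(z,h):
        n=2*h; out=np.zeros((2*n,2*n,2),np.float32)
        for a in range(2*n):
            for b in range(2*n): out[a,b]=proj(j,[(K0[0]+(b-n)/2)/1000,(K0[1]-(a-n)/2)/1000,z])
        return cv2.remap(w,out,None,cv2.INTER_LINEAR)
    o=ortho(.053,45); g=cv2.cvtColor(o,6); hs=cv2.cvtColor(o,cv2.COLOR_BGR2HSV)
    cc=cv2.HoughCircles(cv2.GaussianBlur(g,(5,5),0),3,1.5,100,param1=80,param2=0.3,minRadius=54,maxRadius=70)
    if cc is not None:
        for c in cc[0][:2]: print("flange circle",K0[0]+(c[0]-90)/2,K0[1]-(c[1]-90)/2,"r",c[2]/2)
    o=ortho(.077,32); g=cv2.cvtColor(o,6)
    print("bar patch z77, 4mm step, rows +y->-y, cols -x->+x"); print(cv2.resize(g,(16,16),interpolation=cv2.INTER_AREA))
    o=ortho(.043,75); hs=cv2.cvtColor(o,cv2.COLOR_BGR2HSV)
    m=((hs[:,:,1]<38)&(hs[:,:,2]>120)).astype(np.uint8)
    m=cv2.morphologyEx(m,cv2.MORPH_OPEN,np.ones((7,7)));m=cv2.morphologyEx(m,cv2.MORPH_CLOSE,np.ones((25,25)))
    cs=cv2.findContours(m,0,2)[0]
    c=max(cs,key=cv2.contourArea); (cx,cy),sz,an=cv2.minAreaRect(c)
    print("case",K0[0]+(cx-150)/2,K0[1]-(cy-150)/2,np.array(sz)/2,"ang",-an)
E
python3 - <<'E'
from tm import *
w=cv2.imread("pics/w7.png"); timer(vision.camera_info("wrist"),w,(624,214))
t=cv2.imread("pics/top0.png"); timer(vision.camera_info("top"),t,(624,214))
E
```

```text
flange circle 622.875 216.625 r 31.95
flange circle 655.125 173.875 r 34.575
bar patch z77, 4mm step, rows +y->-y, cols -x->+x
[[197 192 161 112  95  94  94  94  96 115 158 194 194 183 181 181]
 [193 137  93  95  96  95  95  94  92  92  97 145 191 196 192 176]
 [141  87  72  73  85  94  95  93  93  92  92  95 150 194 195 184]
 [ 67  51  37  51  59  76  91  93  93  92  92  92 105 179 195 191]
 [ 54  37  45  52  51  55  71  83  90  93  92  92  92 155 195 172]
 [ 53  45  41  48  52  53  75  84  80  89  92  91  90 131 192 193]
 [ 54  54  47  41  44  59  84  91  88  81  83  89  90 117 191 194]
 [ 54  53  58  63  46  49  73  88  89  92  89  75  81 121 192 194]
 [ 54  55  77  91  73  54  42  58  80  98 149 123  86 117 188 186]
 [ 58  66  90  92  91  88  66  47  47  68 102 151 148 123 168 123]
 [102  87  92  92  91  91  90  79  59  43  55  83 128 181 194 184]
 [133  98  91  92  93  91  91  92  87  72  68  91 138 190 195 180]
 [183 175 120  92  90  91  90  90  89  91 121 175 193 195 183 172]
 [195 195 189 153 124 109 102 113 131 158 186 195 184 170 169 180]
 [192 195 196 192 192 190 186 190 1
[... 726 characters left out ...]
  56  73  91  99 101  98  93  91  98 101 104 133 169]
 [ 94  95  75  56  52  62  82  97 101 102 103  99  97 100 124 165]
 [ 96 103  96  83  69  54  56  70  89 107 124 123 108  98 122 165]
 [100 103 103 101  92  74  60  54  59  78 101 128 139 127 137 169]
 [103 103 103 103 102  96  85  66  52  52  66  93 116 124 149 166]
 [124  99 103 103 103 103 100  87  69  59  51  59  89 136 169 173]
 [142  96  96 103 103 103 103 101  97  84  71  75 103 150 176 179]
 [172 134  99  97 103 103 103 103 103 101 102 114 145 172 178 179]
 [179 172 143 107  92  98 102 103  99  99 121 156 174 179 179 179]
 [173 179 175 165 155 140 126 123 144 155 164 176 179 174 161 162]]
case 623.75 214.25 [149.5 149.5] ang -90.0
```

```bash
python3 -m crank '[[-5,2,-40,0,0,0,60],[-10,4,-90,0,0,0,60],[-10,4,-110,0,0,0,60],[-10,4,-110,0,0,0,60]]'
cat > ed.py <<'E'
from h import *
def edges(j,w,K0,zs=(.043,),h=75):
  for z in zs:
    n=2*h; G=np.zeros((2*n,2*n,2),np.float32)
    for a in range(2*n):
        for b in range(2*n): G[a,b]=proj(j,[(K0[0]+(b-n)/2)/1000,(K0[1]-(a-n)/2)/1000,z])
    o=cv2.remap(w,G,None,cv2.INTER_LINEAR)
    ls=cv2.createLineSegmentDetector().detect(cv2.cvtColor(o,6))[0][:,0]
    for x1,y1,x2,y2 in ls:
        L=np.hypot(x2-x1,y2-y1)/2
        if L<(35 if z<.05 else 14): continue
        an=np.degrees(np.arctan2(y1-y2,x2-x1)); a0=(an+45)%90-45 if z<.05 else (an+90)%180-90
        print(z,"L%.0f ang %.1f mid (%.0f,%.0f)"%(L,a0,(x1+x2)/4-h,h-(y1+y2)/4))
E
python3 - <<'E'
from ed import *
st(); j,w=grab("wrist","w8.png")
print(proj(j,[.6235,.217,.053]))
edges(j,w,(623.5,217)); edges(j,w,(623.5,217),(.077,),30)
print("old"); edges(vision.camera_info("top"),cv2.imread("pics/top0.png"),(623.5,217)); edges(vision.camera_info("top"),cv2.imread("pics/top0.png"),(623.5,217),(.077,),30)
E
```

```text
t: 14.7
eef_pos: [0.5866, 0.2094, 0.1888]
tcp_rot: [0.246, 0.969, 0.001, -0.001]
wrist_force: [0.1, 0.8, 1.0]
finger_gap: 0.641
grip_force: 0.0
t 14.7 p [586.562 209.388 188.767] x [-0.879  0.477  0.002] z [-0.001  0.002 -1.   ] F [0.074 0.821 0.967] q [ 0.283  0.494  1.344  0.002  1.305 -0.791]
[341.061 219.99 ]
0.043 L52 ang -3.6 mid (48,19)
0.043 L53 ang -16.5 mid (1,-57)
0.043 L40 ang -32.2 mid (9,-8)
0.043 L40 ang -16.8 mid (10,55)
0.043 L41 ang -16.5 mid (-10,59)
0.077 L25 ang -27.7 mid (18,14)
0.077 L16 ang -31.5 mid (14,-9)
0.077 L18 ang -27.4 mid (-23,-21)
0.077 L15 ang -33.7 mid (15,-6)
0.077 L19 ang 24.9 mid (3,-21)
0.077 L14 ang -84.4 mid (19,5)
0.077 L21 ang -4.4 mid (19,21)
0.077 L28 ang -32.5 mid (-5,-3)
old
0.043 L37 ang -15.5 mid (-60,-13)
0.077 L15 ang -41.1 mid (-25,-25)
0.077 L17 ang -24.8 mid (12,-11)
0.077 L22 ang -41.0 mid (17,20)
0.077 L16 ang -75.4 mid (26,5)
```

```bash
python3 -m crank '[[20,4,0,0,0,-0.07,50],[37,8,0,0,0,-0.07,50],[37,8,-40,0,0,-0.07,45],[37,8,-80,0,0,-0.07,45],[37,8,-100,0,0,-0.07,45],[37,8,-110,0,0,-0.07,45],[37,8,-110,0,0,-0.07,45]]'; python3 -c "
from h import *
st();delta([623.5,217,76.5],tool(147.5))"
```

```text
t: 15.62
eef_pos: [0.6243, 0.2185, 0.0808]
tcp_rot: [0.279, 0.96, 0.002, 0.001]
wrist_force: [0.4, 0.1, -0.3]
finger_gap: 0.481
grip_force: 0.0
t 15.625 p [624.306 218.486  80.817] x [-0.844  0.536 -0.   ] z [ 0.002  0.003 -1.   ] F [ 0.366  0.128 -0.321] q [ 0.281  0.684  1.308  0.002  1.146 -0.725]
shift mm [-0.8 -1.5 -4.3] turn [-0.003  0.002 -0.001]
```

```bash
python3 -m crank '[[-1,-1,-4,0,0,0,45],[-1,-1,-4,0,0,0,25],[-1,-1,-4,0,0,0,16],[-1,-1,-4,0,0,0,12],[-1,-1,-4,0,0,0,8],[-1,-1,-4,0,0,0,8],[-1,-1,-4,0,0,0,8]]'; python3 -c "
from h import *
st();print(telemetry.get_state()['ft_torque'])"
```

```text
t: 16.5
eef_pos: [0.623, 0.2176, 0.0761]
tcp_rot: [0.279, 0.96, 0.001, 0.0]
wrist_force: [0.7, 2.9, 1.1]
finger_gap: 0.147
grip_force: 30.0
t 16.5 p [622.978 217.625  76.116] x [-0.844  0.536  0.   ] z [ 0.001  0.003 -1.   ] F [0.658 2.891 1.073] q [ 0.28   0.687  1.316  0.002  1.137 -0.726]
[ 0.334 -0.278 -0.014]
```

Gripped at 14 mm and 30 N. Now I press down in small steps.

```bash
python3 -m crank '[[0,0,-1,0,0,0,8],[0,0,-1,0,0,0,8]]'; python3 -m crank '[[0,0,-1,0,0,0,8],[0,0,-1,0,0,0,8]]'
```

```text
t: 16.75
eef_pos: [0.6231, 0.2177, 0.076]
tcp_rot: [0.279, 0.96, 0.002, 0.001]
wrist_force: [-2.8, 1.2, 8.8]
finger_gap: 0.142
grip_force: 30.0
t: 17.0
eef_pos: [0.6231, 0.2177, 0.076]
tcp_rot: [0.279, 0.96, 0.002, 0.001]
wrist_force: [-7.4, -0.0, 16.9]
finger_gap: 0.143
grip_force: 30.0
```

```bash
python3 -m crank '[[-0.5,0,0.5,0,0,0,8],[-0.5,0,0.5,0,0,0,8]]' && python3 -m crank '[[0,0,0,0,0,-0.1,8],[0,0,0,0,0,-0.2,8],[0,0,0,0,0,-0.3,8],[0,0,0,0,0,-0.4,8]]'; python3 -c "
from h import *
st();print(telemetry.get_state()['ft_torque'])"
```

```text
t: 17.25
eef_pos: [0.623, 0.2177, 0.076]
tcp_rot: [0.279, 0.96, 0.002, 0.001]
wrist_force: [-1.0, 1.0, 11.4]
finger_gap: 0.146
grip_force: 30.0
t: 17.75
eef_pos: [0.6231, 0.2179, 0.076]
tcp_rot: [0.466, 0.885, 0.002, 0.001]
wrist_force: [1.1, 2.4, 10.5]
finger_gap: 0.149
grip_force: 30.0
t 17.75 p [623.137 217.873  76.023] x [-0.567  0.824 -0.001] z [ 0.005  0.003 -1.   ] F [ 1.096  2.376 10.506] q [ 0.28   0.686  1.317  0.001  1.133 -0.322]
[ 0.398 -0.116  0.131]
```

```bash
python3 -m crank '[[0,0,0,0,0,-0.11,8],[0,0,0,0,0,-0.22,8],[0,0,0,0,0,-0.33,8],[0,0,0,0,0,-0.44,8],[0,0,0,0,0,-0.55,8],[0,0,0,0,0,-0.66,8],[0,0,0,0,0,-0.76,8],[0,0,0,0,0,-0.84,8]]'
python3 - <<'E'
from h import *
from ed import edges
st();print(telemetry.get_state()['ft_torque']); delta([623,218,76],tool(73.4))
for n in("top","scene","wrist"):
    i,w=grab(n,n+"9.png"); print(n); edges(i,w,(623.5,217))
E
```

```text
t: 18.75
eef_pos: [0.6235, 0.2178, 0.076]
tcp_rot: [0.786, 0.618, 0.003, 0.002]
wrist_force: [3.3, 2.7, 9.8]
finger_gap: 0.145
grip_force: 30.0
t 18.75 p [623.494 217.836  76.026] x [0.235 0.972 0.002] z [ 0.006  0.001 -1.   ] F [3.257 2.692 9.804] q [ 0.281  0.686  1.317 -0.001  1.132  0.519]
[ 0.45  -0.599  0.156]
shift mm [-0.5  0.2 -0. ] turn [-0.001  0.006 -0.052]
top
scene
0.043 L44 ang -38.5 mid (-59,29)
wrist
0.043 L83 ang -17.1 mid (17,57)
0.043 L49 ang -13.9 mid (-51,-16)
0.043 L45 ang -16.3 mid (51,-16)
0.043 L99 ang -17.1 mid (17,53)
0.043 L40 ang -20.5 mid (-15,-13)
```

```bash
python3 -m crank '[[0,0,0,0,0,-0.057,8],[0,0,0,0,0,-0.057,8]]'; python3 -m crank '[[0,0,0.5,0,0,0,8],[0,0,1,0,0,0,20],[0,0,1,0,0,0,45],[0,0,1,0,0,0,45],[0,0,20,0,0,0,45],[0,0,60,0,0,0,45],[-18,-60,112,0,0,0,45],[-18,-60,112,0,0,0,45]]'
python3 - <<'E'
from h import *
from ed import edges
st(); j,w=grab("wrist","w10.png"); print(proj(j,[.6235,.217,.053]))
edges(j,w,(623.5,217)); edges(j,w,(623.5,217),(.077,),30)
E
```

```text
t: 19.15
eef_pos: [0.6235, 0.2178, 0.076]
tcp_rot: [0.803, 0.596, 0.003, 0.002]
wrist_force: [3.7, 2.8, 8.0]
finger_gap: 0.148
grip_force: 30.0
t: 20.15
eef_pos: [0.6046, 0.156, 0.1902]
tcp_rot: [0.803, 0.596, 0.003, 0.002]
wrist_force: [0.8, 0.1, 0.0]
finger_gap: 0.479
grip_force: 0.0
t 20.15 p [604.581 155.992 190.242] x [0.289 0.957 0.002] z [ 0.006  0.    -1.   ] F [0.805 0.071 0.044] q [ 0.194  0.492  1.343 -0.001  1.301  0.488]
[318.228 132.833]
0.043 L82 ang -17.2 mid (-12,-54)
0.043 L95 ang -17.1 mid (15,53)
0.043 L92 ang -17.2 mid (-53,16)
0.043 L94 ang -17.2 mid (16,50)
0.043 L35 ang -17.2 mid (59,12)
0.043 L95 ang -17.4 mid (-50,16)
0.043 L58 ang -17.2 mid (45,-33)
0.043 L46 ang -17.3 mid (8,-57)
0.043 L39 ang -17.1 mid (-4,6)
0.043 L36 ang -16.5 mid (7,4)
0.077 L15 ang -30.6 mid (-14,-23)
0.077 L16 ang -14.7 mid (7,28)
0.077 L17 ang 18.6 mid (-10,27)
0.077 L19 ang 3.8 mid (1,-27)
0.077 L18 ang -47.5 mid (20,20)
0.077 L21 ang -86.7 mid (27,2)
0.077 L19 ang 89.4 mid (-28,0)
0.077 L17 ang 54.3 mid (22,-16)
0.077 L17 ang 54.3 mid (-23,17)
0.077 L17 ang 70.0 mid (-3,-17)
0.077 L35 ang 72.7 mid (-4,7)
0.077 L32 ang 73.3 mid (7,5)
0.077 L23 ang 73.8 mid (8,2)
```

Run:
```python
from h import *
i,a=grab("top","t11.png")
b=cv2.imread("pics/t7.png"); print("change in press area",cv2.absdiff(a,b)[115:220,355:440].mean())
P=[onz(i,355+x/3.81,115+y/3.81,.190)[:2]*1000 for x,y in((124,114),(247,246))]; d=P[0]-P[1]
print(P,np.degrees(np.arctan2(d[1],d[0])))
```

```text
change in press area 0.3957422969187675
[array([ 642.871, -207.728]), array([ 534.053, -301.503])] 40.75358751519142
```

```bash
python3 -c "
from rig import r
print(r.finish_job())"
```

```text
the job is handed in; nothing more can be done
None
```

I pushed the pack home against both stop pins, wound the T-handle about 224° until it hit its stop, and set the timer knob to 15 minutes (measured about 90° from zero). The timer turned by about half a degree at most, and I handed the job in at about 20 s.

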